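Add a second tier under the lid of a stack-and-nest food tub

ROBOT

A 6-joint arm with a two-finger parallel gripper is mounted at the origin on a cart in front of the work surface, level with it; the furniture and walls round the work are solid. World frame = base frame: x ahead of the robot, y to its left, z up, the work surface at z = 0. Lengths are in mm, angles in degrees, forces in N, time in s.
With the tool pointing down it reaches from about 350 to 850 mm from the base axis. Payload 8.1 kg.
Tool frame: the origin (TCP) lies midway between the tips of the shut fingers; the grasp point (between the pads) lies 19 mm behind it; z points along the fingers, y is the line along which they close (so a half turn about z gives the same grasp; the last joint's range is limited). The gripper opens to 85 mm and grips with 20 to 120 N. Pads are 22 mm wide; open, the fingers measure 114 mm over their backs; the gripper's body (76 mm by 85 mm) begins 54 mm behind the grasp point. The pads swing forward as they close: fully open they stand 13 mm farther back than shut.
Start: joints at [61.971, 7.471, 85.268, -0, 87.261, -4.893], TCP at [235.729, 551.758, 231.292] pointing down, gripper open.
Joint ranges: [-169.43, 169.43], [-51.17, 129.36], [1.28, 143.12], [-76.62, 256.62], [0, 156.53], [-152.29, 152.29]. Speed limits (degrees/s): [136.94, 136.94, 159.86, 180, 180, 180].

INTERFACE

Orientations are given as [roll, pitch, yaw] about the fixed x, y, z axes, in that order (R = Rz(yaw) Ry(pitch) Rx(roll)).
In Python, from bench import r, viewer gives the robot as it stands (r), with the cameras (viewer).
- The arm moves only by the tool tcp_steps, called as name(argument=value, ...) on one line, values as JSON. Schema: {"type":"object","properties":{"rows":{"type":"array","items":{"type":"object","properties":{"turn_vec":{"type":"array","items":{"type":"number"},"minItems":3,"maxItems":3},"trans":{"type":"array","items":{"type":"number"},"minItems":3,"maxItems":3},"aperture":{"type":"number"}},"additionalProperties":false,"required":["aperture"]},"minItems":1,"maxItems":8},"squeeze":{"type":"number"},"only":{"type":"string"},"quiet":{"type":"boolean"},"lines":{"type":"string"}},"required":["rows"],"additionalProperties":false}. rows is a list of rows, 1 to 8 of them, each an object with the fields turn_vec (a list: a rotation vector rx, ry, rz in normalised numbers (1 is 180 degrees)), trans (a list: dx, dy, dz in shares of 750 mm (1.0 is 750 mm)), aperture (the finger opening in mm); a field left out counts as zero (the opening has to be given); each row is the pose to reach, as a shift and turn from the pose commanded when the call began, along the tool's axes at that moment; what a row does not reach only later rows make up. A row lasts 1/8 s, in which the tool goes at most 62.5 mm and 10.7 degrees, less where a joint would pass 70% of its speed; a pose out of reach is approached as far as the arm can. The fingers move at their own pace and stop on an object; squeeze is the grip in N (left out, the last holds). Time passes only in rows, so rows that do not move let the fingers close. The tool returns the time, the measured TCP pose, the force, the opening and the grip force at its end. only (a regular expression) keeps the lines of the reply that match it, lines (a string "A,B") keeps lines A to B, and quiet returns only ok. No shift or turn number may pass 1 either way. Input that does not fit is refused with a message, and nothing moves.
- r.sense(): the state, without advancing time (a new reading comes with each control period).
- viewer.snapshot(name): name is "scene" or "top"; returns a dict with "pixels" (384x512x3 uint8, blue, green, red), "fx", "fy", "cx", "cy" (pixels), "D" ([k1, k2, p1, p2, k3] as OpenCV has them; the pictures are not rectified), "pose" (4x4, takes a point from camera to world coordinates). Camera axes: x right, y up, looking along -z (the intrinsics and any distortion apply to the point x, -y, -z); pixel columns grow to the right and rows downward; lengths in mm; the calibration is good to about 2 mm. A picture is of the moment at which its call begins. There is no depth.
- r.hand_in(): hands the job in; it is judged then, once.
The state is a dict: "time": time; "joint_pos": joint angles; "qd": joint speeds; "joint_efforts": joint torques, N m; "tool_pos": TCP position; "tcp_rot": TCP orientation; "ft_force": force on the tool from outside, world axes, zero at the start; "wrist_torque": the same for the moment, N m; "finger_gap": finger opening in mm; "grip_force": force on a finger pad.
Only numpy, scipy, OpenCV 4.12 (cv2) and the standard library are available. Lean on these libraries where they do the work, as an engineer would, in place of code of your own. Each camera call takes 0.05 s, during which the arm holds its last target. There are 200 camera calls.

TASK

Pack the two white food tubs into one covered stack where the lidded tub stands: take its lid off, set the open tub (with the spice jar in it, kept upright) on top of it with the two thumb tabs at opposite ends, so that it stands level on the lower rim instead of nesting down onto the lemon, then set the lid fully home and level on the upper tub. Set everything down gently, without ramming or dropping; do not press the lemon, shift the lower tub, or disturb the mill, honey jar, mug and bottle.

Things in the scene. Friction and masses are not known exactly. Their poses are not given: they have to be found in the camera images.
- tub_lower: The lidded one of two equal white stack-and-nest tubs: 170 mm long (x, tab apart) x 68 wide x 70 high, 0.16 kg, open on top, lemon inside; becomes the bottom tier. Origin: centre of the underside; z up, x towards the thumb tab. Walls taper: underside 132 x 56 mm, mouth 140 x 62 mm inside, floor 3 mm thick.
- tub_lower_rim (a point): Centre of the lower tub's mouth, 70 mm above its underside, level with the rim's top. In each end rim there are notches, the mouths of channels (hollow ribs) inside the end wall: two at the tab end (17 mm either side of the middle), one in the middle of the plain end.
- tub_lower_tab (a point): On top of the lower tub's thumb tab, 91 mm from the tub's middle along +x, 70 mm up. The tab is a half-round tongue, 34 mm wide, at the rim of the +x end only; it reaches to x = 97 mm and shows beside the lid.
- tub_upper: The open tub, same shape and axes as the other, with a spice jar lying in it below the rim (together about 0.27 kg). Stacked, with the tabs at different ends, its foot dips 10 mm into the lower mouth with 2 to 3 mm play each way and its origin ends 60 mm above the lower one's. Tabs at the same end: it sinks onto the lemon.
- tub_upper_rim (a point): Centre of the upper tub's mouth, 70 mm above its underside. The rim is a deep band with vertical sides 68 mm apart (y), from 52 to 70 mm high: grip across it at the middle of the long sides. Outside ribs on the end walls (two at the tab end, one at the plain end) have flat feet 10 mm above the underside; stacked, they stand on the lower end rims.
- tub_upper_tab (a point): On top of the upper tub's thumb tab, 91 mm from the tub's middle along +x, 70 mm up.
- lid: White loose lid, same end for end: plate 172 x 70 mm (x lengthwise), 4 mm thick, about 0.10 kg. Origin: centre of its skirt's underside, z up. The skirt, 136 x 58 mm, 7 mm deep, drops into a tub's mouth (2 mm play each way) until the plate lies on the rim, the origin then 63 mm above the tub's. On a table it stands on its skirt.
- lid_grip (a point): Middle of the lid's grip bar, 33 mm above the lid's origin. The bar runs along the lid's x: 70 mm long, 13 mm thick (y), from 21 to 39 mm above the lid's origin; the plate's top is 11 mm above that origin.
- lemon: Lemon, 71 x 53 x 51 mm, lying in the lower tub, hidden by the lid at first. Origin: its underside; its top is about 54 mm above the tub's underside.
- spice: Spice jar, 41 mm across, 105 mm long, lying lengthwise in the upper tub. Origin: centre of the jar's base; z runs along the jar to its cap.
- mill: Bystander: wooden pepper mill, 58 mm across, 170 mm high, standing. Origin: centre of its underside.
- honey: Bystander: honey jar, 71 mm across, 110 mm high, standing. Origin: centre of its underside.
- mug: Bystander: white mug, 82 mm across, 94 mm high, 112 mm long over its handle. Origin: centre of that outline, underside. Apart from these four bystanders the strip of worktop between the two tubs is free; other clutter lies farther out.
- bottle: Bystander: slim sauce bottle, 57 mm across, 212 mm high, standing. Origin: centre of its underside.

How it is judged:
By the outcome, as a careful person would: the job done as asked, in the order asked, and still so for the second after the job is handed in, with the robot touching nothing.
It also fails if it takes over 72 s, if anything falls off the work surface, if the arm or the gripper's body presses on something with over 40 N, if the wrist force passes 120 N, or if a joint passes its speed limit or range.

## Working session

There is one attempt and no reset: what is moved stays moved. The work goes in short steps, Python scripts to look and compute and a tool call to move; the robot and the scene stay as the last step left them, time stands still between calls to the robot, and variables do not carry over. Pictures are saved under pics/ and viewed, at most 10 in all, crops included, and the job is handed in when it is done.

```bash
ls; mkdir -p pics
```

Run:
```python
from bench import r, viewer
import cv2,numpy as np,pickle
d={}
for n in("scene","top"):
    s=viewer.snapshot(n);d[n]=s;cv2.imwrite(f"pics/{n}0.png",s["pixels"])
    print(n,s["fx"],s["fy"],s["cx"],s["cy"],s["D"]);print(np.round(s["pose"],3))
pickle.dump(d,open("s0.pkl","wb"))
print(r.sense())
```

```text
bench.py
pics
scene 373.7790325767976 373.7790325767976 257.7506009797274 194.12640722370304 [-0.02703014  0.          0.          0.          0.        ]
[[ 8.08000e-01  2.87000e-01 -5.15000e-01 -1.28370e+01]
 [-5.89000e-01  3.96000e-01 -7.05000e-01 -7.26272e+02]
 [ 1.00000e-03  8.73000e-01  4.89000e-01  6.36399e+02]
 [ 0.00000e+00  0.00000e+00  0.00000e+00  1.00000e+00]]
top 363.09358127175483 363.09358127175483 254.94542696674952 195.52500296399663 [-0.07914821  0.          0.          0.          0.        ]
[[ 7.000000e-03  9.980000e-01 -5.900000e-02  5.237300e+02]
 [-1.000000e+00  7.000000e-03  2.000000e-03  9.168600e+01]
 [ 2.000000e-03  5.900000e-02  9.980000e-01  1.316595e+03]
 [ 0.000000e+00  0.000000e+00  0.000000e+00  1.000000e+00]]
{'time': 0.1, 'joint_pos': array([ 6.19695660e+01,  7.51324077e+00,  8.53228303e+01, -2.80857513e-03,
        8.72628904e+01, -4.89495579e+00]), 'qd': array([-0.06251259, -0.00249418, -0.05000004,  0.02940809, -0.1483049 ,
        0.04854027]), 'joint_efforts': array([ 1.38859552e-03, -5.70952034e+01, -5.01941264e+01, -1.59762812e-04,
        8.23139999e-03, -9.90066184e-06]), 'tool_pos': array([235.51990439, 551.29343607, 230.32570869]), 'tcp_rot': array([-1.79901160e+02, -5.64940197e-03,  1.56864653e+02]), 'ft_force': array([-0.27903689,  0.44810866,  0.08294959]), 'wrist_torque': array([ 0.0010063 ,  0.01387508, -0.02074433]), 'grip_force': 0.0, 'finger_gap': 85.56132003702864}
```

View pics/scene0.png

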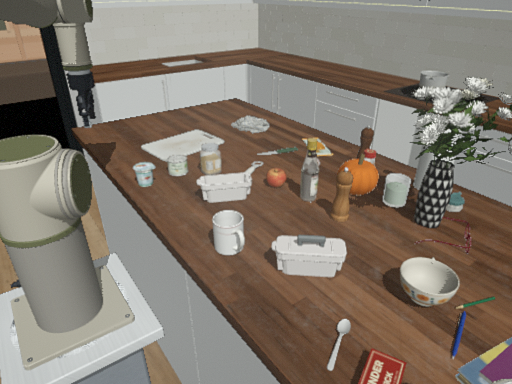

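View pics/top0.png

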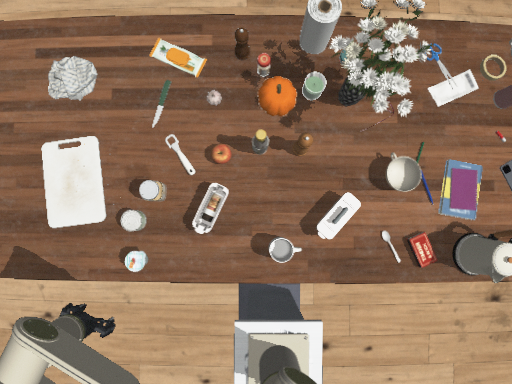

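The scene view shows the lidded tub at about (309,255) and the open tub at (225,187). In the top view they are at (339,215) and (210,208), with the mug (282,250), bottle (260,140), mill (305,143) and honey jar (~152,190) nearby. I'll zoom in to find the tabs.

Run:
```python
import cv2,numpy as np,pickle
d=pickle.load(open("s0.pkl","rb"))
def crop(n,x,y,w,h):
    c=d[n]["pixels"][y:y+h,x:x+w];return cv2.resize(c,(400,300),interpolation=cv2.INTER_CUBIC)
a=np.hstack([crop("top",305,184,72,54),crop("top",174,181,72,54)])
b=np.hstack([crop("scene",260,222,100,75),crop("scene",180,150,100,75)])
cv2.imwrite("pics/crop0.png",np.vstack([a,b]))
```

```text
(no output)
```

View pics/crop0.png

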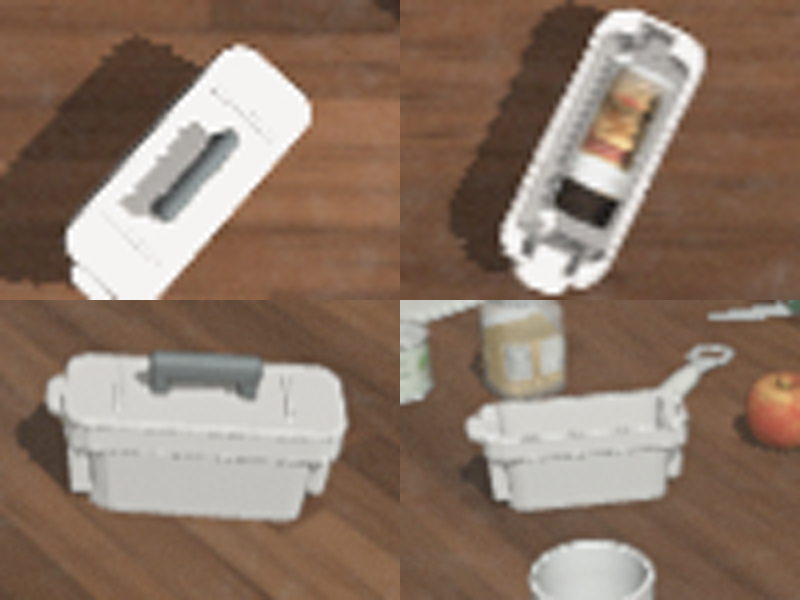

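Both thumb tabs are at the near (image-bottom) end in the top view: the lower tub's at about (319,236), the open tub's at about (199,231). So the upper tub has to be turned about 180° from the lower one. Next I'll measure positions.

Create h.py:
```python
import cv2,numpy as np
def ray(s,uv):
    uv=np.asarray(uv,float).reshape(-1,1,2)
    K=np.array([[s["fx"],0,s["cx"]],[0,s["fy"],s["cy"]],[0,0,1]])
    p=cv2.undistortPoints(uv,K,np.array(s["D"]))[:,0]
    d=np.c_[p[:,0],-p[:,1],-np.ones(len(p))]@s["pose"][:3,:3].T
    return s["pose"][:3,3],d
def plane(s,uv,z):
    o,d=ray(s,uv);return o+d*((z-o[2])/d[:,2])[:,None]
def tri(s1,a,s2,b):
    o1,d1=ray(s1,a);o2,d2=ray(s2,b)
    t=np.linalg.lstsq(np.c_[d1[0],-d2[0]],o2-o1,rcond=None)[0]
    p,q=o1+t[0]*d1[0],o2+t[1]*d2[0];return (p+q)/2,np.linalg.norm(p-q)
def blob(mask,box):
    x,y,w,h=box;m=np.zeros_like(mask);m[y:y+h,x:x+w]=mask[y:y+h,x:x+w]
    c=cv2.findContours(m,cv2.RETR_EXTERNAL,cv2.CHAIN_APPROX_NONE)[0]
    return max(c,key=cv2.contourArea)[:,0]
def white(img,v,sat=40):
    i=img.astype(int);return ((i.min(2)>v)&(i.max(2)-i.min(2)<sat)).astype(np.uint8)
def grey(img,lo,hi):
    i=img.astype(int);return ((i.max(2)>lo)&(i.max(2)<hi)&(i[...,0]>=i[...,2])).astype(np.uint8)
```

Run:
```python
import pickle;from h import *
d=pickle.load(open("s0.pkl","rb"));T,S=d["top"],d["scene"];np.set_printoptions(precision=1,suppress=True)
print("lid px",T["pixels"][205,345],T["pixels"][213,340],S["pixels"][240,310])
for n,box,z,v in(("lid",(310,185,60,56),74,190),("lid",(310,185,60,56),74,225),("up",(185,178,50,60),70,190),("up",(185,178,50,60),70,150)):
    c=blob(white(T["pixels"],v),box);P=plane(T,c,z)[:,:2].astype(np.float32)
    print(n,v,cv2.minAreaRect(P));
    (cx,cy),(w,h),a=cv2.minAreaRect(P)
    ang=np.radians(a if w>h else a+90);u=np.array([np.cos(ang),np.sin(ang)]);u=u if u[0]<0 else -u
    q=(P-[cx,cy]);print(" tabdir yaw",np.degrees(np.arctan2(u[1],u[0])),"tip px",c[np.argmax(q@u)], "ext",(q@u).min(),(q@u).max())
b=[blob(grey(T["pixels"],60,160),(325,200,30,26)),blob(grey(S["pixels"],60,150),(290,228,42,24))]
cen=[]
for n,c in zip("TS",b):
    m=cv2.moments(c);print(n,len(c),c.min(0),c.max(0));cen.append((m["m10"]/m["m00"],m["m01"]/m["m00"]))
print("bar",cen,tri(T,cen[0],S,cen[1]))
P=plane(T,b[0],102)[:,:2].astype(np.float32);print(cv2.minAreaRect(P))
for box in((268,228,80,52),(194,168,60,36)):
    c=blob(white(S["pixels"],130),box);l=c[:,0].min();print("scene left",l,c[c[:,0]<=l+2].mean(0),c.min(0),c.max(0))
```

```text
lid px [243 244 245] [83 84 79] [114 118 113]
lid 190 ((527.3339233398438, -194.81414794921875), (69.30786895751953, 181.95692443847656), 48.429298400878906)
 tabdir yaw 138.4292984008789 tip px [321 237] ext -90.97845615923458 90.97848093674779
lid 225 ((527.0792236328125, -194.51397705078125), (67.9562759399414, 181.1598358154297), 48.310916900634766)
 tabdir yaw 138.31091690063477 tip px [321 237] ext -90.57987803981234 90.57995764401524
up 190 ((551.4202270507812, 245.584716796875), (69.92144012451172, 181.29489135742188), 65.08489990234375)
 tabdir yaw 155.08489990234375 tip px [197 232] ext -90.6474487446812 90.64744376160334
up 150 ((552.1275024414062, 245.73497009277344), (71.01356506347656, 182.52902221679688), 64.16744995117188)
 tabdir yaw 154.16744995117188 tip px [197 232] ext -91.26455681092425 91.26444681366306
T 37 [333 208] [346 223]
S 88 [298 235] [324 246]
bar [(339.1326164874552, 215.74193548387098), (309.11417322834643, 239.49081364829397)] (array([ 529.8, -196.9,   90. ]), np.float64(1.147724774511148))
((531.1799926757812, -195.5780792236328), (13.77060317993164, 64.99268341064453), 49.86698532104492)
scene left 271 [272.1 245.4] [271 235] [346 276]
scene left 197 [197.6 181.4] [197 168] [253 202]
```

Add to h.py:
```python
def rect(s,box,z,thr,yaw0,c0,k=8):
    """tub/lid outline seen in s, at height z: sub-pixel side and end lines -> centre, yaw, sizes"""
    x,y,w,h=box;g=s["pixels"][y:y+h,x:x+w].min(2)
    g=cv2.resize(g,None,fx=k,fy=k,interpolation=cv2.INTER_CUBIC)
    c=max(cv2.findContours((g>thr).astype(np.uint8),cv2.RETR_EXTERNAL,cv2.CHAIN_APPROX_NONE)[0],key=cv2.contourArea)[:,0]
    P=plane(s,(c+.5)/k-.5+[x,y],z)[:,:2];c0=np.array(c0,float);yaw=yaw0
    for _ in range(5):
        u=np.array([np.cos(np.radians(yaw)),np.sin(np.radians(yaw))]);v=np.array([-u[1],u[0]])
        a,b=(P-c0)@u,(P-c0)@v
        L=(abs(a)<62)&(b>25);R=(abs(a)<62)&(b<-25)
        E=(a>75)&(abs(b)>19)&(abs(b)<24);F=(a<-75)&(abs(b)<24)
        fl,fr=np.polyfit(a[L],b[L],1),np.polyfit(a[R],b[R],1)
        res=dict(width=fl[1]-fr[1],length=np.median(a[E])-np.median(a[F]),tab=a.max()-np.median(a[E]),slopes=np.degrees(np.arctan([fl[0],fr[0]])).round(2))
        c0=c0+v*(fl[1]+fr[1])/2+u*(np.median(a[E])+np.median(a[F]))/2
        yaw+=np.degrees((fl[0]+fr[0])/2)
    tip=c0+u*95
    return c0,yaw,res
```

Run:
```python
import pickle;from h import *
d=pickle.load(open("s0.pkl","rb"));T,S=d["top"],d["scene"];np.set_printoptions(precision=1,suppress=True)
for t in(150,180,210):
    print("lid",t,rect(T,(308,184,60,58),74,t,138.4,(531,-198)))
    print("up",t,rect(T,(183,176,55,62),70,t,154.6,(557,243)))
print(tri(T,(321,237),S,(272.1,245.4)),tri(T,(198,232),S,(197.6,181.4)))
```

```text
lid 150 (array([ 531.3, -198.3]), np.float64(138.3246906917621), {'width': np.float64(70.23891864447353), 'length': np.float64(171.88361511274488), 'tab': np.float64(11.911377724123838), 'slopes': array([ 0.1, -0.1])})
up 150 (array([556.9, 243. ]), np.float64(155.06254878852465), {'width': np.float64(70.39900971131556), 'length': np.float64(170.42355981372913), 'tab': np.float64(12.370072495323328), 'slopes': array([ 0., -0.])})
lid 180 (array([ 531.3, -198.4]), np.float64(138.36373458066282), {'width': np.float64(68.96742213369424), 'length': np.float64(170.6866346465016), 'tab': np.float64(11.867241423455596), 'slopes': array([ 0., -0.])})
up 180 (array([556.9, 243.1]), np.float64(155.07782492682512), {'width': np.float64(68.61009409172661), 'length': np.float64(169.1820005548396), 'tab': np.float64(12.387332934810445), 'slopes': array([-0.,  0.])})
lid 210 (array([ 531.3, -198.4]), np.float64(138.40337641025448), {'width': np.float64(67.5052446296308), 'length': np.float64(169.33447163627963), 'tab': np.float64(11.960590624821577), 'slopes': array([ 0., -0.])})Traceback (most recent call last):
  File "<stdin>", line 5, in <module>
  File "h.py", line 33, in rect
    fl,fr=np.polyfit(a[L],b[L],1),np.polyfit(a[R],b[R],1)
          ~~~~~~~~~~^^^^^^^^^^^^^
    raise TypeError("expected non-empty vector for x")
TypeError: expected non-empty vector for x
```

Add to h.py:
```python
from bench import r, viewer
def delta(x,y,z,yaw):
    s=r.sense();p=s["tool_pos"];a=np.radians(s["tcp_rot"][2]);d=np.array([x,y,z])-p
    print("t",round(s["time"],2),"pos",p.round(1),"rot",s["tcp_rot"].round(2),"gap",round(s["finger_gap"],1),"F",s["ft_force"].round(1),"j",s["joint_pos"].round(0))
    print("dx %.1f dy %.1f dz %.1f rz %.2f"%(d[0]*np.cos(a)+d[1]*np.sin(a),d[0]*np.sin(a)-d[1]*np.cos(a),-d[2],(np.degrees(a)-yaw+180)%360-180))
```

Run:
```python
import pickle;from h import *
d=pickle.load(open("s0.pkl","rb"));T,S=d["top"],d["scene"];np.set_printoptions(precision=1,suppress=True)
print(tri(T,(321,237),S,(272.1,245.4)),tri(T,(198,232),S,(197.6,181.4)))
for n,p,z in(("mug",(282,250),94),("bottle",(260,140),212),("mill",(305,143),170),("honey",(152,190),110)): print(n,plane(T,p,z))
delta(531.3,-198.4,160,138.37)
```

```text
(array([ 457.8, -139.6,   68.9]), np.float64(3.9032631543524023)) (array([473.2, 282.5,  67.9]), np.float64(5.781582381783006))
mug [[413.6  -2.6  94. ]]
bottle [[760.4  75.1 212. ]]
mill [[761.  -69.7 170. ]]
honey [[611.1 434.5 110. ]]
t 0.1 pos [235.5 551.3 230.3] rot [-179.9   -0.   156.9] gap 85.6 F [-0.3  0.4  0.1] j [62.  8. 85. -0. 87. -5.]
dx -566.6 dy -573.2 dz 70.3 rz 18.49
```

Units first: shifts go in shares of 750 mm and turns go in shares of 180 degrees. So -290 mm is -0.3867, -250 mm is -0.3333, 18.5 degrees is 0.1028.

tcp_steps(rows=[{"trans":[-0.02, -0.02, -0.0133], "aperture":85}, {"turn_vec":[0, 0, 0.0111], "trans":[-0.0667, -0.0667, -0.0267], "aperture":85}, {"turn_vec":[0, 0, 0.0278], "trans":[-0.12, -0.12, -0.04], "aperture":85}, {"turn_vec":[0, 0, 0.0444], "trans":[-0.1733, -0.1733, -0.04], "aperture":85}, {"turn_vec":[0, 0, 0.0611], "trans":[-0.2267, -0.2267, -0.04], "aperture":85}, {"turn_vec":[0, 0, 0.0778], "trans":[-0.28, -0.28, -0.04], "aperture":85}, {"turn_vec":[0, 0, 0.0944], "trans":[-0.3333, -0.3333, -0.04], "aperture":85}, {"turn_vec":[0, 0, 0.1028], "trans":[-0.3867, -0.3867, -0.04], "aperture":85}])

```text
time: 1.1
tool_pos: [388.6, 169.4, 261.1]
tcp_rot: [180.0, 0.0, 138.3]
ft_force: [-0.1, -0.4, 0.2]
finger_gap: 84.8
grip_force: 0.0
```

```bash
python3 -c "from h import *;delta(531.3,-198.4,160,138.37)"
```

```text
t 1.1 pos [388.6 169.4 261.1] rot [180.     0.   138.31] gap 84.8 F [-0.1 -0.4  0.2] j [ 17. -21. 109.   0.  93. -32.]
dx -351.2 dy -179.7 dz 101.1 rz -0.06
```

In the tool's units: -351 mm is -0.468, -340 mm is -0.4533.

tcp_steps(rows=[{"trans":[-0.0693, -0.0347, 0], "aperture":85}, {"trans":[-0.1387, -0.0707, 0], "aperture":85}, {"trans":[-0.208, -0.1067, 0.0133], "aperture":85}, {"trans":[-0.2773, -0.1427, 0.04], "aperture":85}, {"trans":[-0.3467, -0.1787, 0.0667], "aperture":85}, {"trans":[-0.4133, -0.212, 0.1], "aperture":85}, {"trans":[-0.4533, -0.232, 0.1227], "aperture":85}, {"trans":[-0.468, -0.2396, 0.1347], "aperture":85}])

```text
time: 2.1
tool_pos: [530.7, -197.8, 158.3]
tcp_rot: [-179.9, -0.1, 138.2]
ft_force: [0.7, -0.2, 0.3]
finger_gap: 85.3
grip_force: 0.0
```

tcp_steps(rows=[{"aperture":85}, {"aperture":85}])

```text
time: 2.35
tool_pos: [531.6, -195.3, 161.1]
tcp_rot: [180.0, 0.0, 138.4]
ft_force: [-0.3, -0.2, 0.1]
finger_gap: 85.2
grip_force: 0.0
```

```bash
python3 -c "from h import *;delta(531.3,-198.4,130,138.37)"
```

```text
t 2.35 pos [ 531.6 -195.3  161.1] rot [1.7997e+02 3.0000e-02 1.3842e+02] gap 85.2 F [-0.3 -0.2  0.1] j [-25.   5.  96.   0.  80. -74.]
dx -1.9 dy -2.5 dz 31.1 rz 0.05
```

In the tool's units: 80 mm is 0.1067, 77 mm is 0.1027.

tcp_steps(rows=[{"trans":[-0.0013, -0.002, 0.02], "aperture":40}, {"trans":[-0.0025, -0.0033, 0.0467], "aperture":40}, {"trans":[-0.0025, -0.0033, 0.0733], "aperture":40}, {"trans":[-0.0025, -0.0033, 0.0907], "aperture":40}, {"trans":[-0.0025, -0.0033, 0.1027], "aperture":40}, {"trans":[-0.0025, -0.0033, 0.1067], "aperture":40}, {"trans":[-0.0025, -0.0033, 0.1067], "aperture":40}], squeeze=40)

```text
time: 3.22
tool_pos: [531.3, -199.6, 80.5]
tcp_rot: [180.0, 0.0, 138.4]
ft_force: [-0.3, 0.2, 0.2]
finger_gap: 40.1
grip_force: 0.0
```

tcp_steps(rows=[{"aperture":40}, {"aperture":40}])

```text
time: 3.48
tool_pos: [531.5, -199.7, 80.9]
tcp_rot: [180.0, 0.1, 138.4]
ft_force: [0.2, -0.0, 0.2]
finger_gap: 40.1
grip_force: 0.0
```

```bash
python3 -c "from h import *;delta(531.3,-198.4,79,138.37)"
```

```text
t 3.48 pos [ 531.5 -199.7   80.9] rot [1.7999e+02 6.0000e-02 1.3836e+02] gap 40.1 F [ 0.2 -0.   0.2] j [-26.  10.  99.  -0.  71. -74.]
dx 1.0 dy 0.8 dz 1.9 rz -0.01
```

In the tool's units: 1.5 mm is 0.002, 1 mm is 0.0013.

tcp_steps(rows=[{"trans":[0.0013, 0.0011, 0.002], "aperture":40}, {"trans":[0.0013, 0.0011, 0.002], "aperture":20}, {"trans":[0.0013, 0.0011, 0.002], "aperture":10}, {"trans":[0.0013, 0.0011, 0.002], "aperture":5}, {"trans":[0.0013, 0.0011, 0.002], "aperture":5}, {"trans":[0.0013, 0.0011, 0.002], "aperture":5}, {"trans":[0.0013, 0.0011, 0.002], "aperture":5}], squeeze=40)

```text
time: 4.35
tool_pos: [530.9, -198.2, 78.8]
tcp_rot: [180.0, -0.0, 138.4]
ft_force: [-0.2, 0.6, 0.3]
finger_gap: 12.0
grip_force: 39.5
```

```bash
python3 -c "from h import *;delta(531.3,-198.4,79,138.37)"
```

```text
t 4.35 pos [ 530.9 -198.2   78.8] rot [180.    -0.   138.36] gap 12.0 F [-0.2  0.6  0.3] j [-26.  10.  99.   0.  71. -74.]
dx -0.4 dy 0.1 dz -0.2 rz -0.01
```

In the tool's units: -60 mm is -0.08, -52 mm is -0.0693.

tcp_steps(rows=[{"trans":[0, 0, -0.0027], "aperture":5}, {"trans":[0, 0, -0.008], "aperture":5}, {"trans":[0, 0, -0.016], "aperture":5}, {"trans":[0, 0, -0.032], "aperture":5}, {"trans":[0, 0, -0.0533], "aperture":5}, {"trans":[0, 0, -0.0693], "aperture":5}, {"trans":[0, 0, -0.08], "aperture":5}, {"trans":[0, 0, -0.08], "aperture":5}])

```text
time: 5.35
tool_pos: [531.5, -198.5, 139.8]
tcp_rot: [180.0, 0.1, 138.4]
ft_force: [-0.3, -0.1, -0.3]
finger_gap: 12.0
grip_force: 39.2
```

```bash
python3 -c "from h import *;delta(580,20,80,138.37)"
```

```text
t 5.35 pos [ 531.5 -198.5  139.8] rot [1.7997e+02 9.0000e-02 1.3837e+02] gap 12.0 F [-0.3 -0.1 -0.3] j [-26.   6.  97.   0.  77. -74.]
dx 108.9 dy 195.5 dz 59.8 rz -0.00
```

In the tool's units: 195.5 mm is 0.2607, 187 mm is 0.2493.

tcp_steps(rows=[{"trans":[0.0107, 0.02, 0], "aperture":5}, {"trans":[0.0333, 0.06, 0], "aperture":5}, {"trans":[0.064, 0.1147, 0], "aperture":5}, {"trans":[0.096, 0.1733, 0.0133], "aperture":5}, {"trans":[0.1227, 0.22, 0.0333], "aperture":5}, {"trans":[0.1387, 0.2493, 0.056], "aperture":5}, {"trans":[0.1453, 0.2607, 0.0733], "aperture":5}, {"trans":[0.1453, 0.2607, 0.08], "aperture":5}])

```text
time: 6.35
tool_pos: [578.3, 21.0, 77.2]
tcp_rot: [-179.9, -0.1, 138.4]
ft_force: [-0.1, -0.1, -2.0]
finger_gap: 12.2
grip_force: 39.2
```

tcp_steps(rows=[{"trans":[0, 0, 0.0133], "aperture":5}, {"trans":[0, 0, 0.0333], "aperture":5}, {"trans":[0, 0, 0.0533], "aperture":5}, {"trans":[0, 0, 0.0667], "aperture":5}, {"trans":[0, 0, 0.0733], "aperture":5}, {"trans":[0, 0, 0.076], "aperture":5}, {"trans":[0, 0, 0.076], "aperture":5}])

```text
time: 7.22
tool_pos: [579.6, 20.3, 22.1]
tcp_rot: [180.0, 0.0, 138.4]
ft_force: [0.3, -0.2, -0.4]
finger_gap: 12.0
grip_force: 39.2
```

```bash
python3 - <<'E'
from h import *
import pickle
delta(580,20,16,138.37)
d={n:viewer.snapshot(n) for n in("top","scene")};pickle.dump(d,open("s1.pkl","wb"))
cv2.imwrite("pics/s1.png",np.vstack([cv2.resize(d["top"]["pixels"][150:260,160:380],(800,400),interpolation=cv2.INTER_CUBIC)]))
E
```

```text
t 7.22 pos [579.6  20.3  22.1] rot [1.7998e+02 2.0000e-02 1.3837e+02] gap 12.0 F [ 0.3 -0.2 -0.4] j [ -3.  16.  99.  -0.  65. -51.]
dx -0.5 dy 0.0 dz 6.1 rz 0.00
```

View pics/s1.png

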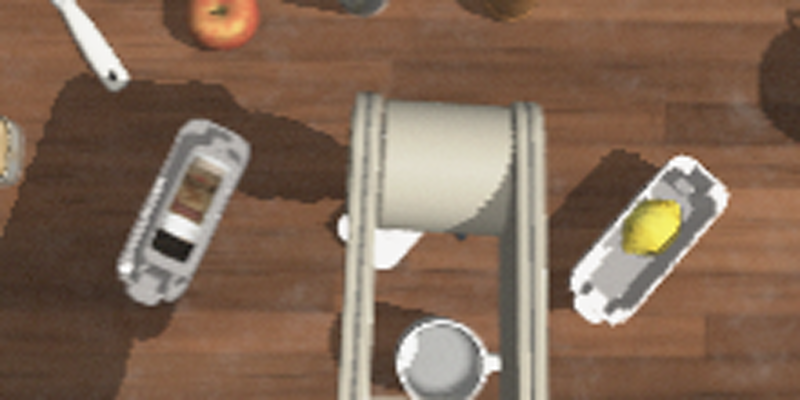

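The view shows the lid held under the arm, with the lower tub open around (650,240) in the crop, lemon inside and tab at lower left. The upper tub is in the arm's shadow. I'll set the lid down and measure the lower tub's rim.

In the tool's units: 6.3 mm is 0.0084, 5.8 mm is 0.0077.

tcp_steps(rows=[{"trans":[0, 0, 0.0027], "aperture":5}, {"trans":[0, 0, 0.0053], "aperture":5}, {"trans":[0, 0, 0.0067], "aperture":5}, {"trans":[0, 0, 0.0077], "aperture":5}, {"trans":[0, 0, 0.0084], "aperture":5}, {"trans":[0, 0, 0.0084], "aperture":5}])

```text
time: 8.07
tool_pos: [579.4, 20.3, 15.8]
tcp_rot: [-180.0, 0.0, 138.4]
ft_force: [-1.5, 1.1, 4.2]
finger_gap: 12.2
grip_force: 39.9
```

```bash
python3 - <<'E'
import pickle;from h import *
delta(580,20,16,138.37)
T=pickle.load(open("s1.pkl","rb"))["top"]
for t in (140,160,180,200):print("low",t,rect(T,(308,184,60,58),70,t,138.4,(531,-198)))
E
```

```text
t 8.07 pos [579.4  20.3  15.8] rot [-180.      0.    138.37] gap 12.2 F [-1.5  1.1  4.2] j [ -3.  16.  99.  -0.  65. -51.]
dx -0.6 dy 0.2 dz -0.2 rz -0.00
low 140 (array([ 531.2647744 , -198.23079899]), np.float64(138.36903244902854), {'width': np.float64(69.90555453361182), 'length': np.float64(171.24223550548245), 'tab': np.float64(12.099629345997784), 'slopes': array([ 0.08, -0.08])})
low 160 (array([ 531.25299827, -198.23276923]), np.float64(138.38640507005326), {'width': np.float64(68.94775624566867), 'length': np.float64(170.50876222962273), 'tab': np.float64(12.046305977148563), 'slopes': array([ 0.1, -0.1])})
  return _methods._mean(a, axis=axis, dtype=dtype,
  ret = ret.dtype.type(ret / rcount)
Traceback (most recent call last):
  File "h.py", line 33, in rect
    fl,fr=np.polyfit(a[L],b[L],1),np.polyfit(a[R],b[R],1)
          ~~~~~~~~~~^^^^^^^^^^^^^
TypeError: expected non-empty vector for x
```

In the tool's units: -115 mm is -0.1533, -75 mm is -0.1.

tcp_steps(rows=[{"aperture":14}, {"aperture":18}, {"aperture":30}, {"aperture":40}, {"trans":[0, 0, -0.0133], "aperture":40}, {"trans":[0, 0, -0.0467], "aperture":60}, {"trans":[0, 0, -0.1], "aperture":85}, {"trans":[0, 0, -0.1533], "aperture":85}], squeeze=60)

```text
time: 9.07
tool_pos: [579.3, 20.3, 132.2]
tcp_rot: [180.0, 0.0, 138.4]
ft_force: [0.8, 0.1, -0.3]
finger_gap: 85.1
grip_force: 0.0
```

```bash
python3 -c "from h import *;delta(556.9,243.05,110,155.07)"
```

```text
t 9.07 pos [579.3  20.3 132.2] rot [1.8000e+02 1.0000e-02 1.3836e+02] gap 85.1 F [ 0.8  0.1 -0.3] j [ -3.   8.  95.  -0.  77. -51.]
dx 164.7 dy 151.6 dz 22.2 rz -16.71
```

In the tool's units: 164.7 mm is 0.2196, 160 mm is 0.2133, -16.7 degrees is -0.0928.

tcp_steps(rows=[{"turn_vec":[0, 0, -0.0056], "trans":[0.016, 0.0147, -0.0133], "aperture":85}, {"turn_vec":[0, 0, -0.0222], "trans":[0.0533, 0.0493, -0.02], "aperture":85}, {"turn_vec":[0, 0, -0.0444], "trans":[0.104, 0.096, -0.0133], "aperture":85}, {"turn_vec":[0, 0, -0.0667], "trans":[0.1547, 0.1427, 0], "aperture":85}, {"turn_vec":[0, 0, -0.0833], "trans":[0.1933, 0.1787, 0.0107], "aperture":85}, {"turn_vec":[0, 0, -0.0928], "trans":[0.2133, 0.196, 0.0213], "aperture":85}, {"turn_vec":[0, 0, -0.0928], "trans":[0.2196, 0.2021, 0.0267], "aperture":85}, {"turn_vec":[0, 0, -0.0928], "trans":[0.2196, 0.2021, 0.0267], "aperture":85}])

```text
time: 10.07
tool_pos: [556.8, 242.4, 109.9]
tcp_rot: [-179.9, -0.0, 155.0]
ft_force: [0.5, -0.2, -0.5]
finger_gap: 85.0
grip_force: 0.0
```

tcp_steps(rows=[{"aperture":85}, {"aperture":85}, {"aperture":85}])

```text
time: 10.45
tool_pos: [557.4, 242.4, 110.8]
tcp_rot: [180.0, 0.0, 155.0]
ft_force: [-0.1, 0.4, 0.8]
finger_gap: 84.9
grip_force: 0.0
```

Run:
```python
from h import *
import pickle
delta(556.9,243.05,36,155.07)
d={n:viewer.snapshot(n) for n in("top","scene")};pickle.dump(d,open("s2.pkl","wb"))
T=d["top"]
for t in (150,180):
    try:print("lid",t,rect(T,(240,170,65,70),11,t,138.4,(580,20)))
    except Exception as e:print(e)
```

```text
t 10.45 pos [557.4 242.4 110.8] rot [1.7998e+02 2.0000e-02 1.5501e+02] gap 84.9 F [-0.1  0.4  0.8] j [ 19.  14.  91.  -0.  75. -46.]
dx 0.7 dy 0.4 dz 74.8 rz -0.06
lid 150 (array([580.68227434,  20.53871202]), np.float64(138.46525587064647), {'width': np.float64(70.49895373084698), 'length': np.float64(171.81532153894443), 'tab': np.float64(1.0484880588968224), 'slopes': array([ 0.03, -0.03])})
lid 180 (array([580.68801461,  20.59789464]), np.float64(138.46434337755497), {'width': np.float64(69.1667221284172), 'length': np.float64(170.4787801681929), 'tab': np.float64(1.3144954994498619), 'slopes': array([ 0.04, -0.04])})
```

In the tool's units: 74.5 mm is 0.0993, 71 mm is 0.0947.

tcp_steps(rows=[{"trans":[0.0007, 0.0005, 0.0133], "aperture":85}, {"trans":[0.0009, 0.0005, 0.0373], "aperture":85}, {"trans":[0.0009, 0.0005, 0.064], "aperture":85}, {"trans":[0.0009, 0.0005, 0.0827], "aperture":85}, {"trans":[0.0009, 0.0005, 0.0947], "aperture":85}, {"trans":[0.0009, 0.0005, 0.0993], "aperture":85}, {"trans":[0.0009, 0.0005, 0.0993], "aperture":85}, {"trans":[0.0009, 0.0005, 0.0993], "aperture":85}])

```text
time: 11.55
tool_pos: [557.2, 243.9, 36.8]
tcp_rot: [179.9, 0.1, 155.1]
ft_force: [-0.5, -0.2, 0.6]
finger_gap: 85.1
grip_force: 0.0
```

Run:
```python
from h import *
import pickle
delta(556.9,243.05,36,155.07)
d={n:viewer.snapshot(n) for n in("top","scene")};pickle.dump(d,open("s3.pkl","wb"))
f=lambda a:cv2.resize(a,(400,400),interpolation=cv2.INTER_CUBIC)
cv2.imwrite("pics/s3.png",np.hstack([f(d["top"]["pixels"][165:255,165:255]),f(d["scene"]["pixels"][120:220,170:270])]))
```

```text
t 11.55 pos [557.2 243.9  36.8] rot [1.7995e+02 6.0000e-02 1.5507e+02] gap 85.1 F [-0.5 -0.2  0.6] j [ 19.  18.  94.  -0.  68. -46.]
dx -0.1 dy -0.9 dz 0.8 rz -0.00
```

View pics/s3.png

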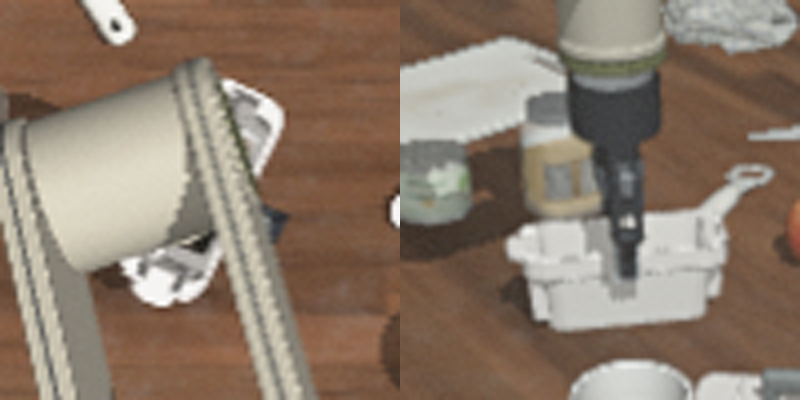

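The near finger stands outside the rim band at mid-side, with its tip just below the band. I'll close and lift.

In the tool's units: -0.5 mm is -0.0007.

tcp_steps(rows=[{"trans":[0, -0.0007, 0], "aperture":80}, {"trans":[0, -0.0007, 0], "aperture":72}, {"trans":[0, -0.0007, 0], "aperture":66}, {"trans":[0, -0.0007, 0], "aperture":60}, {"trans":[0, -0.0007, 0], "aperture":60}, {"trans":[0, -0.0007, 0], "aperture":60}, {"trans":[0, -0.0007, 0], "aperture":60}], squeeze=60)

```text
time: 12.52
tool_pos: [556.6, 243.2, 36.5]
tcp_rot: [180.0, 0.0, 155.1]
ft_force: [-0.9, -1.2, 6.1]
finger_gap: 67.4
grip_force: 67.1
```

tcp_steps(rows=[{"trans":[0, 0, -0.0027], "aperture":60}, {"trans":[0, 0, -0.008], "aperture":60}, {"trans":[0, 0, -0.0187], "aperture":60}, {"trans":[0, 0, -0.0347], "aperture":60}, {"trans":[0, 0, -0.0533], "aperture":60}, {"trans":[0, 0, -0.0693], "aperture":60}, {"trans":[0, 0, -0.0773], "aperture":60}, {"trans":[0, 0, -0.08], "aperture":60}])

```text
time: 13.52
tool_pos: [556.6, 243.3, 96.7]
tcp_rot: [180.0, 0.0, 155.1]
ft_force: [-0.5, 0.6, -3.3]
finger_gap: 67.3
grip_force: 67.7
```

```bash
python3 -c "from h import *;delta(531.25,-198.23,200,-41.63)"
```

```text
t 13.53 pos [556.6 243.3  96.7] rot [1.7997e+02 4.0000e-02 1.5506e+02] gap 67.3 F [-0.5  0.6 -3.3] j [ 19.  14.  92.  -0.  74. -46.]
dx -163.1 dy -411.1 dz -103.3 rz -163.31
```

In the tool's units: -125 mm is -0.1667, -100 mm is -0.1333, 54 degrees is 0.3.

tcp_steps(rows=[{"turn_vec":[0, 0, 0.0111], "trans":[0, 0, -0.0133], "aperture":60}, {"turn_vec":[0, 0, 0.0389], "trans":[0, -0.0067, -0.04], "aperture":60}, {"turn_vec":[0, 0, 0.0778], "trans":[-0.0053, -0.0187, -0.0667], "aperture":60}, {"turn_vec":[0, 0, 0.1222], "trans":[-0.016, -0.04, -0.0933], "aperture":60}, {"turn_vec":[0, 0, 0.1667], "trans":[-0.0267, -0.0667, -0.1147], "aperture":60}, {"turn_vec":[0, 0, 0.2111], "trans":[-0.04, -0.1, -0.128], "aperture":60}, {"turn_vec":[0, 0, 0.2556], "trans":[-0.0533, -0.1333, -0.1333], "aperture":60}, {"turn_vec":[0, 0, 0.3], "trans":[-0.0667, -0.1667, -0.1333], "aperture":60}])

```text
time: 14.52
tool_pos: [549.0, 108.0, 196.8]
tcp_rot: [180.0, 0.0, 100.7]
ft_force: [-0.1, 0.1, -3.7]
finger_gap: 67.3
grip_force: 68.1
```

```bash
python3 -c "from h import *;delta(531.5,-198.45,200,-41.63)"
```

```text
t 14.53 pos [549.  108.  196.8] rot [1.7996e+02 1.0000e-02 1.0072e+02] gap 67.3 F [-0.1  0.1 -3.7] j [ 6.  2. 94. -0. 83. -5.]
dx -297.8 dy -74.2 dz -3.2 rz 142.35
```

In the tool's units: -260 mm is -0.3467, -232 mm is -0.3093, 71 degrees is 0.3944.

tcp_steps(rows=[{"turn_vec":[0, 0, 0.0444], "trans":[-0.0373, -0.0093, 0], "aperture":60}, {"turn_vec":[0, 0, 0.0944], "trans":[-0.08, -0.02, 0], "aperture":60}, {"turn_vec":[0, 0, 0.1444], "trans":[-0.1267, -0.032, 0], "aperture":60}, {"turn_vec":[0, 0, 0.1944], "trans":[-0.1733, -0.0427, 0], "aperture":60}, {"turn_vec":[0, 0, 0.2444], "trans":[-0.22, -0.0547, 0], "aperture":60}, {"turn_vec":[0, 0, 0.2944], "trans":[-0.2667, -0.0667, 0], "aperture":60}, {"turn_vec":[0, 0, 0.3444], "trans":[-0.3093, -0.0773, 0], "aperture":60}, {"turn_vec":[0, 0, 0.3944], "trans":[-0.3467, -0.0867, 0], "aperture":60}])

```text
time: 15.52
tool_pos: [534.7, -160.1, 196.1]
tcp_rot: [-180.0, 0.0, 29.7]
ft_force: [0.6, -0.5, -4.3]
finger_gap: 67.4
grip_force: 68.1
```

```bash
python3 -c "from h import *;delta(531.5,-198.45,190,-41.63)"
```

```text
t 15.53 pos [ 534.7 -160.1  196.1] rot [-1.7999e+02  1.0000e-02  2.9650e+01] gap 67.4 F [ 0.6 -0.5 -4.3] j [-22.   2.  95.  -0.  83.  38.]
dx -21.8 dy 31.8 dz 6.1 rz 71.28
```

In the tool's units: 31.8 mm is 0.0424, 28 mm is 0.0373, 71.3 degrees is 0.3961.

tcp_steps(rows=[{"turn_vec":[0, 0, 0.05], "trans":[-0.0093, 0.0133, 0], "aperture":60}, {"turn_vec":[0, 0, 0.1056], "trans":[-0.016, 0.024, 0], "aperture":60}, {"turn_vec":[0, 0, 0.1667], "trans":[-0.0227, 0.032, 0], "aperture":60}, {"turn_vec":[0, 0, 0.2278], "trans":[-0.0267, 0.0373, 0], "aperture":60}, {"turn_vec":[0, 0, 0.2889], "trans":[-0.0291, 0.0424, 0.004], "aperture":60}, {"turn_vec":[0, 0, 0.3389], "trans":[-0.0291, 0.0424, 0.008], "aperture":60}, {"turn_vec":[0, 0, 0.3778], "trans":[-0.0291, 0.0424, 0.008], "aperture":60}, {"turn_vec":[0, 0, 0.3961], "trans":[-0.0291, 0.0424, 0.008], "aperture":60}])

```text
time: 16.52
tool_pos: [531.9, -197.2, 190.0]
tcp_rot: [180.0, 0.0, -41.5]
ft_force: [-0.2, 0.1, -3.7]
finger_gap: 67.1
grip_force: 68.6
```

tcp_steps(rows=[{"aperture":60}, {"aperture":60}, {"aperture":60}, {"aperture":60}])

```text
time: 17.02
tool_pos: [532.1, -197.3, 190.0]
tcp_rot: [180.0, -0.0, -41.2]
ft_force: [0.0, -0.5, -2.7]
finger_gap: 67.0
grip_force: 68.6
```

```bash
python3 -c "from h import *;delta(531.5,-198.45,111.5,-41.63)"
```

```text
t 17.02 pos [ 532.1 -197.3  190. ] rot [180.    -0.   -41.22] gap 67.0 F [ 0.  -0.5 -2.7] j [-26.   4.  94.  -0.  83. 106.]
dx 0.3 dy 1.3 dz 78.5 rz 0.41
```

In the tool's units: 78 mm is 0.104, 77 mm is 0.1027, 0.4 degrees is 0.0022.

tcp_steps(rows=[{"turn_vec":[0, 0, 0.0011], "trans":[0.0004, 0.0017, 0.016], "aperture":60}, {"turn_vec":[0, 0, 0.0022], "trans":[0.0004, 0.0017, 0.0373], "aperture":60}, {"turn_vec":[0, 0, 0.0022], "trans":[0.0004, 0.0017, 0.0613], "aperture":60}, {"turn_vec":[0, 0, 0.0022], "trans":[0.0004, 0.0017, 0.0827], "aperture":60}, {"turn_vec":[0, 0, 0.0022], "trans":[0.0004, 0.0017, 0.096], "aperture":60}, {"turn_vec":[0, 0, 0.0022], "trans":[0.0004, 0.0017, 0.1027], "aperture":60}, {"turn_vec":[0, 0, 0.0022], "trans":[0.0004, 0.0017, 0.104], "aperture":60}])

```text
time: 17.9
tool_pos: [531.6, -198.5, 111.9]
tcp_rot: [-180.0, -0.0, -41.6]
ft_force: [0.8, 0.3, -3.0]
finger_gap: 67.0
grip_force: 68.6
```

tcp_steps(rows=[{"aperture":60}, {"aperture":60}, {"aperture":60}])

```text
time: 18.27
tool_pos: [531.8, -198.6, 112.4]
tcp_rot: [-180.0, -0.0, -41.6]
ft_force: [-0.9, -0.1, -2.4]
finger_gap: 66.7
grip_force: 68.6
```

Run:
```python
from h import *
import pickle
delta(531.5,-198.45,96.5,-41.63)
d={n:viewer.snapshot(n) for n in("top","scene")};pickle.dump(d,open("s4.pkl","wb"))
f=lambda a:cv2.resize(a,(400,400),interpolation=cv2.INTER_CUBIC)
cv2.imwrite("pics/s4.png",np.hstack([f(d["top"]["pixels"][170:250,300:380]),f(d["scene"]["pixels"][190:290,260:360])]))
```

```text
t 18.27 pos [ 531.8 -198.6  112.4] rot [-1.7999e+02 -4.0000e-02 -4.1630e+01] gap 66.7 F [-0.9 -0.1 -2.4] j [-26.   7.  98.  -0.  75. 106.]
dx -0.3 dy 0.1 dz 15.9 rz -0.00
```

View pics/s4.png

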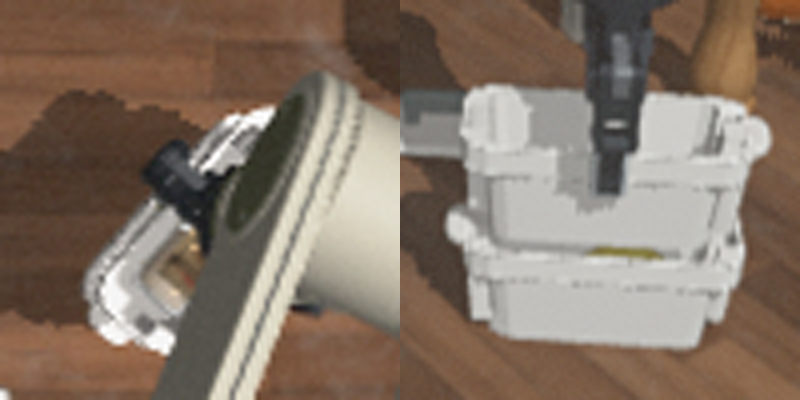

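The tabs are at opposite ends: the lower tub's at left (458,225), the upper tub's at right (755,135). The upper tub hangs in line just above the lower mouth, so I'll lower it gently.

In the tool's units: 9.5 mm is 0.0127, 9 mm is 0.012.

tcp_steps(rows=[{"trans":[-0.0003, 0.0001, 0.0027], "aperture":60}, {"trans":[-0.0004, 0.0001, 0.0053], "aperture":60}, {"trans":[-0.0004, 0.0001, 0.008], "aperture":60}, {"trans":[-0.0004, 0.0001, 0.01], "aperture":60}, {"trans":[-0.0004, 0.0001, 0.012], "aperture":60}, {"trans":[-0.0004, 0.0001, 0.0127], "aperture":60}, {"trans":[-0.0004, 0.0001, 0.0127], "aperture":60}])

```text
time: 19.25
tool_pos: [532.2, -199.1, 104.2]
tcp_rot: [-180.0, -0.2, -41.6]
ft_force: [-0.7, -1.8, 6.4]
finger_gap: 67.3
grip_force: 69.8
```

```bash
python3 -c "from h import *;delta(531.5,-198.45,96.5,-41.63)"
```

```text
t 19.25 pos [ 532.2 -199.1  104.2] rot [-1.7997e+02 -1.5000e-01 -4.1640e+01] gap 67.3 F [-0.7 -1.8  6.4] j [-26.   8.  98.  -0.  74. 106.]
dx -0.9 dy 0.0 dz 7.7 rz -0.01
```

Run:
```python
from h import *
import pickle
d={n:viewer.snapshot(n) for n in("top","scene")};pickle.dump(d,open("s5.pkl","wb"))
cv2.imwrite("pics/s5.png",cv2.resize(d["scene"]["pixels"][205:280,265:365],(800,600),interpolation=cv2.INTER_CUBIC))
T=d["top"]
```

```text
(no output)
```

View pics/s5.png

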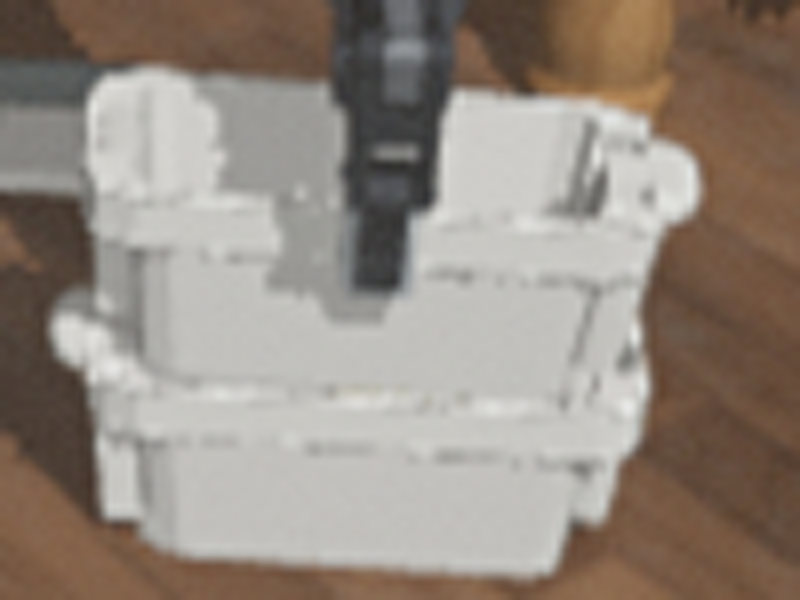

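Run:
```python
from h import *
import pickle
S=pickle.load(open("s5.pkl","rb"))["scene"]
K=np.array([[S["fx"],0,S["cx"]],[0,S["fy"],S["cy"]],[0,0,1]]);M=np.linalg.inv(S["pose"])
def pr(P):
    q=np.c_[P,np.ones(len(P))]@M.T;q=q[:,:3]*[1,-1,-1]
    return cv2.projectPoints(q,np.zeros(3),np.zeros(3),K,np.array(S["D"]))[0][:,0]
u=np.array([np.cos(np.radians(-41.63)),np.sin(np.radians(-41.63)),0]);v=np.array([-u[1],u[0],0])
for z in(66,62):
  for n,c in(("low",(531.25,-198.23,z)),("up",(531.9,-198.8,z+67.7))):
    C=np.array(c);print(n,(pr(np.array([C+a*85*u+b*20*v for a in(-1,1) for b in(-1,1)]))-[265,205])*8)
print("px per mm along u",(pr(np.array([[531,-198,130]]+u))-pr(np.array([[531,-198,130.]])))*8)
# sub-pixel silhouette edges, row by row
g=cv2.resize(S["pixels"][205:280,265:365].min(2),(800,600),interpolation=cv2.INTER_CUBIC)
for y in(200,210,220,230,240,250,385,400,410,420,430,440):
    w=np.where(g[y]>130)[0];w=w[(w>40)&(w<720)];print(y,w.min(),w.max())
```

```text
low [[ 75.72197593 362.23403826]
 [ 82.94964121 285.12515786]
 [634.69830768 395.63563829]
 [621.53691534 316.26263027]]
up [[ 83.99542587 180.31988946]
 [ 91.16316159 107.21573787]
 [664.48736932 212.32448677]
 [649.65030037 136.97721101]]
low [[ 75.41649042 372.57560959]
 [ 82.64089646 295.2546092 ]
 [633.17209278 406.05067085]
 [620.09737856 326.46507404]]
up [[ 83.66170873 191.45967641]
 [ 90.82738855 118.09461843]
 [662.84461109 223.55540823]
 [648.1054768  147.94530081]]
px per mm along u [[3.34215977 0.18201181]]
200 94 699
210 93 694
220 91 682
230 92 665
240 97 659
250 98 656
385 89 650
400 91 647
410 97 644
420 98 642
430 98 641
440 96 638
```

The silhouette edges of the two rims in the scene view show the upper tub about 3–4 mm too far towards its plain end (tool −x), which agrees with the sideways push. I'll lift, shift and retry.

In the tool's units: -4 mm is -0.0053, 3 mm is 0.004.

tcp_steps(rows=[{"trans":[0, 0, -0.0027], "aperture":60}, {"trans":[0, 0, -0.0053], "aperture":60}, {"trans":[0.002, 0, -0.0053], "aperture":60}, {"trans":[0.004, 0, -0.0053], "aperture":60}, {"trans":[0.004, 0, -0.0027], "aperture":60}, {"trans":[0.004, 0, -0.0013], "aperture":60}, {"trans":[0.004, 0, 0], "aperture":60}, {"trans":[0.004, 0, 0], "aperture":60}])

```text
time: 20.35
tool_pos: [533.3, -200.3, 102.3]
tcp_rot: [180.0, 0.0, -41.6]
ft_force: [0.3, -0.4, -3.3]
finger_gap: 66.9
grip_force: 68.8
```

tcp_steps(rows=[{"trans":[0, 0, 0.0007], "aperture":60}, {"trans":[0, 0, 0.0013], "aperture":60}, {"trans":[0, 0, 0.0013], "aperture":60}])

```text
time: 20.72
tool_pos: [533.4, -200.3, 101.5]
tcp_rot: [180.0, 0.0, -41.6]
ft_force: [-0.0, 0.2, -3.7]
finger_gap: 67.4
grip_force: 68.8
```

```bash
python3 -c "from h import *;delta(531.5,-198.45,96.5,-41.63)"
```

```text
t 20.73 pos [ 533.4 -200.3  101.5] rot [180.     0.   -41.63] gap 67.4 F [-0.   0.2 -3.7] j [-26.   9.  98.  -0.  73. 106.]
dx -2.7 dy -0.1 dz 5.0 rz -0.00
```

Units first: shifts go in shares of 750 mm and turns go in shares of 180 degrees. So 3.8 mm is 0.0051, 3.5 mm is 0.0047.

tcp_steps(rows=[{"trans":[0, 0, 0.0009], "aperture":60}, {"trans":[0, 0, 0.0019], "aperture":60}, {"trans":[0, 0, 0.0028], "aperture":60}, {"trans":[0, 0, 0.0037], "aperture":60}, {"trans":[0, 0, 0.0047], "aperture":60}, {"trans":[0, 0, 0.0051], "aperture":60}, {"trans":[0, 0, 0.0051], "aperture":60}])

```text
time: 21.6
tool_pos: [533.4, -200.3, 97.7]
tcp_rot: [180.0, 0.0, -41.6]
ft_force: [-0.2, -0.6, -3.4]
finger_gap: 67.0
grip_force: 68.8
```

```bash
python3 -c "from h import *;delta(531.5,-198.45,96.5,-41.63)"
```

```text
t 21.6 pos [ 533.4 -200.3   97.7] rot [180.     0.   -41.63] gap 67.0 F [-0.2 -0.6 -3.4] j [-26.   9.  98.  -0.  73. 106.]
dx -2.7 dy -0.1 dz 1.2 rz -0.00
```

In the tool's units: 1.4 mm is 0.0019, 1.2 mm is 0.0016.

tcp_steps(rows=[{"trans":[0, 0, 0.0005], "aperture":60}, {"trans":[0, 0, 0.0011], "aperture":60}, {"trans":[0, 0, 0.0016], "aperture":60}, {"trans":[0, 0, 0.0019], "aperture":60}, {"trans":[0, 0, 0.0019], "aperture":60}])

```text
time: 22.22
tool_pos: [533.7, -200.4, 96.7]
tcp_rot: [-180.0, -0.0, -41.6]
ft_force: [-1.6, 0.4, 2.1]
finger_gap: 67.0
grip_force: 69.2
```

```bash
python3 -c "from h import *;delta(531.5,-198.45,96.5,-41.63)"
```

```text
t 22.23 pos [ 533.7 -200.4   96.7] rot [-1.7999e+02 -3.0000e-02 -4.1640e+01] gap 67.0 F [-1.6  0.4  2.1] j [-26.   9.  98.  -0.  73. 106.]
dx -2.9 dy -0.1 dz 0.2 rz -0.01
```

tcp_steps(rows=[{"aperture":68}, {"aperture":70}, {"aperture":74}, {"aperture":80}, {"aperture":85}, {"aperture":85}], squeeze=40)

```text
time: 22.98
tool_pos: [533.5, -200.4, 96.3]
tcp_rot: [-180.0, -0.0, -41.6]
ft_force: [-0.8, -0.2, 0.3]
finger_gap: 84.8
grip_force: 0.0
```

tcp_steps(rows=[{"trans":[0, 0, -0.008], "aperture":85}, {"trans":[0, 0, -0.0267], "aperture":85}, {"trans":[0, 0, -0.056], "aperture":85}, {"trans":[0, 0, -0.0933], "aperture":85}, {"trans":[0, 0, -0.1333], "aperture":85}, {"trans":[0, 0, -0.16], "aperture":85}, {"trans":[0, 0, -0.1733], "aperture":85}])

```text
time: 23.85
tool_pos: [534.0, -200.6, 228.3]
tcp_rot: [-180.0, -0.1, -41.6]
ft_force: [-0.4, 0.6, 0.3]
finger_gap: 85.1
grip_force: 0.0
```

```bash
python3 -c "from h import *;delta(580.7,20.6,130,-41.54)"
```

```text
t 23.85 pos [ 534.  -200.6  228.3] rot [-1.7996e+02 -1.3000e-01 -4.1640e+01] gap 85.1 F [-0.4  0.6  0.3] j [-26.   3.  90.  -0.  87. 106.]
dx -112.1 dy -196.3 dz 98.3 rz -0.10
```

In the tool's units: -196.2 mm is -0.2616, -191 mm is -0.2547.

tcp_steps(rows=[{"trans":[-0.0133, -0.0213, 0], "aperture":85}, {"trans":[-0.04, -0.0693, 0.0133], "aperture":70}, {"trans":[-0.0733, -0.1267, 0.0333], "aperture":50}, {"trans":[-0.1067, -0.1867, 0.0667], "aperture":40}, {"trans":[-0.1333, -0.2333, 0.1067], "aperture":40}, {"trans":[-0.1467, -0.2547, 0.14], "aperture":40}, {"trans":[-0.1501, -0.2616, 0.1667], "aperture":40}, {"trans":[-0.1501, -0.2616, 0.1867], "aperture":40}], squeeze=40)

```text
time: 24.85
tool_pos: [578.8, 21.5, 84.5]
tcp_rot: [179.9, 0.1, -41.6]
ft_force: [-0.2, -1.1, -0.1]
finger_gap: 40.0
grip_force: 0.0
```

tcp_steps(rows=[{"trans":[0, 0, 0.02], "aperture":40}, {"trans":[0, 0, 0.0427], "aperture":40}, {"trans":[0, 0, 0.06], "aperture":40}, {"trans":[0, 0, 0.0693], "aperture":40}, {"trans":[0, 0, 0.0707], "aperture":40}, {"trans":[0, 0, 0.0707], "aperture":40}])

```text
time: 25.6
tool_pos: [580.1, 21.1, 33.8]
tcp_rot: [-180.0, -0.0, -41.6]
ft_force: [0.2, 0.6, -0.3]
finger_gap: 39.7
grip_force: 0.0
```

Run:
```python
from h import *
import pickle
delta(580,20.5,16,-41.54)
d={n:viewer.snapshot(n) for n in("top","scene")};pickle.dump(d,open("s6.pkl","wb"))
T,S=d["top"],d["scene"]
for t in (150,175):
    for z in(130,):
        try:print("up",t,rect(T,(308,180,62,64),z,t,-41.6,(532,-199)))
        except Exception as e:print(e)
f=lambda a:cv2.resize(a,(400,400),interpolation=cv2.INTER_CUBIC)
cv2.imwrite("pics/s6.png",np.hstack([f(T["pixels"][175:245,305:375]),f(S["pixels"][195:295,260:360])]))
```

```text
t 25.6 pos [580.1  21.1  33.8] rot [-1.7997e+02 -4.0000e-02 -4.1640e+01] gap 39.7 F [ 0.2  0.6 -0.3] j [ -3.  15.  99.   0.  67. 129.]
dx 0.3 dy 0.5 dz 17.8 rz -0.10
up 150 (array([ 528.29058682, -193.90450703]), np.float64(-41.307698448318604), {'width': np.float64(69.9808341126375), 'length': np.float64(179.58629056754154), 'tab': np.float64(11.68012490724702), 'slopes': array([ 0.51, -0.51])})
up 175 (array([ 528.95810676, -194.83206927]), np.float64(-41.76288767731309), {'width': np.float64(68.42677394440642), 'length': np.float64(176.0601828896011), 'tab': np.float64(11.695198699095869), 'slopes': array([ 0.02, -0.02])})
```

View pics/s6.png

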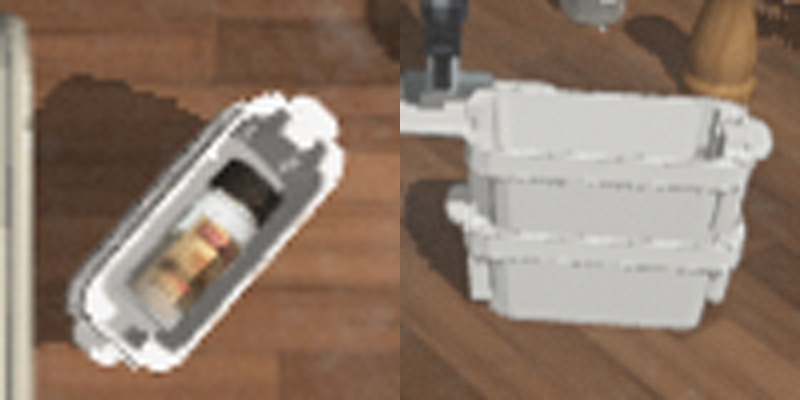

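The stack is level. In the scene view both rims are parallel, the ribs stand on the lower rim and the tabs are at opposite ends. In the top view the jar lies in the upper tub. Next I'll measure the upper tub's position along its length from both views.

Run:
```python
from h import *
import pickle
d=pickle.load(open("s6.pkl","rb"));S=d["scene"];T=d["top"]
d0=pickle.load(open("s1.pkl","rb"))["scene"]
def prj(S,P):
    K=np.array([[S["fx"],0,S["cx"]],[0,S["fy"],S["cy"]],[0,0,1]]);M=np.linalg.inv(S["pose"])
    q=np.c_[P,np.ones(len(P))]@M.T;q=q[:,:3]*[1,-1,-1]
    return cv2.projectPoints(q,np.zeros(3),np.zeros(3),K,np.array(S["D"]))[0][:,0]
u=np.array([np.cos(np.radians(-41.63)),np.sin(np.radians(-41.63)),0]);v=np.array([-u[1],u[0],0])
big=lambda S:cv2.resize(S["pixels"][195:285,260:360].min(2),(800,720),interpolation=cv2.INTER_CUBIC)
g,g0=big(S),big(d0)
C=np.array([531.25,-198.23,0])
for n,z,G in(("up",130,g),("low",70,g),("low0",70,g0)):
    for dz in(6,9,12):
        p=(prj(S,np.array([C+[0,0,z-dz]+a*85*u-25*v for a in(-1,1)]))-[260,195]+.5)*8-.5
        o=[]
        for i,(x,y) in enumerate(p):
            w=np.where(G[int(round(y))]>130)[0];w=w[(w>x-60)&(w<x+60)];o.append(w.min() if i==0 else w.max())
        print(n,dz,"pred",p.round(0).tolist(),"seen-pred cols",(np.array(o)-p[:,0]).round(1))
# top view: one-sided edges of the upper rim
g=cv2.resize(T["pixels"][180:244,308:370].min(2),None,fx=8,fy=8,interpolation=cv2.INTER_CUBIC)
for t in(150,175,200):
    c=np.vstack([k[:,0] for k in cv2.findContours((g>t).astype(np.uint8),cv2.RETR_LIST,cv2.CHAIN_APPROX_NONE)[0] if len(k)>200])
    P=plane(T,(c+.5)/8-.5+[308,180],130)-C;a,b=P@u,P@v
    E=(a>75)&(abs(b)>19)&(abs(b)<25);R=(b<-27)&(abs(a)<60)
    print(t,"tab end",np.median(a[E])-85,"tip",a.max()-97,"right",np.median(b[R])+34,"left",np.percentile(b[(abs(a)<60)&(b>27)],[5,25,50,75,95]).round(1))
```

```text
up 6 pred [[123.0, 300.0], [703.0, 333.0]] seen-pred cols [16.2  4.1]
up 9 pred [[123.0, 309.0], [702.0, 341.0]] seen-pred cols [16.4 -0.7]
up 12 pred [[122.0, 317.0], [700.0, 349.0]] seen-pred cols [12.6 -1.5]
low 6 pred [[118.0, 461.0], [679.0, 495.0]] seen-pred cols [8.9 4.9]
low 9 pred [[118.0, 469.0], [678.0, 503.0]] seen-pred cols [13.1  4. ]
low 12 pred [[118.0, 476.0], [677.0, 510.0]] seen-pred cols [13.3  4.2]
low0 6 pred [[118.0, 461.0], [679.0, 495.0]] seen-pred cols [8.9 4.9]
low0 9 pred [[118.0, 469.0], [678.0, 503.0]] seen-pred cols [13.1  4. ]
low0 12 pred [[118.0, 476.0], [677.0, 510.0]] seen-pred cols [13.3  4.2]
150 tab end -0.6174023391968433 tip -0.6398163543818356 right 4.159458684914576 left [ 31.5  36.  105.6 132.  155. ]
175 tab end -1.2125889784267514 tip -1.2321228639363824 right 2.865702399466997 left [ 27.7  29.9  35.4 119.9 145.2]
200 tab end -1.7881038800985891 tip -2.0727318388710074 right 2.304298695372882 left [30.4 31.1 32.6 34.6 34.9]
```

In the tool's units: 17.3 mm is 0.0231, 16 mm is 0.0213, -0.1 degrees is -0.0006.

```bash
python3 -c "from h import *;delta(579.5,20.3,16.3,-41.54)"
```

```text
t 25.7 pos [580.3  21.1  34. ] rot [-1.7995e+02 -6.0000e-02 -4.1630e+01] gap 39.7 F [ 0.5  0.8 -0.8] j [ -3.  15.  99.   0.  67. 129.]
dx -0.0 dy 1.1 dz 17.7 rz -0.09
```

tcp_steps(rows=[{"trans":[0, 0.0011, 0.0067], "aperture":40}, {"turn_vec":[0, 0, -0.0006], "trans":[0, 0.0013, 0.0147], "aperture":40}, {"turn_vec":[0, 0, -0.0006], "trans":[0, 0.0013, 0.0213], "aperture":40}, {"turn_vec":[0, 0, -0.0006], "trans":[0, 0.0013, 0.0231], "aperture":40}, {"turn_vec":[0, 0, -0.0006], "trans":[0, 0.0013, 0.0231], "aperture":40}, {"turn_vec":[0, 0, -0.0006], "trans":[0, 0.0013, 0.0231], "aperture":40}], squeeze=40)

```text
time: 26.45
tool_pos: [579.2, 20.4, 16.2]
tcp_rot: [-180.0, -0.0, -41.5]
ft_force: [0.2, -0.3, 0.2]
finger_gap: 39.9
grip_force: 0.0
```

```bash
python3 -c "from h import *;delta(579.5,20.3,16.3,-41.54)"
```

```text
t 26.45 pos [579.2  20.4  16.2] rot [-1.7999e+02 -1.0000e-02 -4.1530e+01] gap 39.9 F [ 0.2 -0.3  0.2] j [ -3.  16.  99.   0.  65. 128.]
dx 0.3 dy -0.2 dz -0.1 rz 0.01
```

tcp_steps(rows=[{"aperture":25}, {"aperture":14}, {"aperture":5}, {"aperture":5}, {"aperture":5}, {"aperture":5}], squeeze=40)

```text
time: 27.2
tool_pos: [579.2, 20.4, 16.3]
tcp_rot: [-180.0, -0.0, -41.5]
ft_force: [0.5, -0.2, 3.5]
finger_gap: 12.0
grip_force: 39.4
```

tcp_steps(rows=[{"trans":[0, 0, -0.004], "aperture":5}, {"trans":[0, 0, -0.016], "aperture":5}, {"trans":[0, 0, -0.0467], "aperture":5}, {"trans":[0, 0, -0.0933], "aperture":5}, {"trans":[0, 0, -0.1467], "aperture":5}, {"trans":[0, 0, -0.1933], "aperture":5}, {"trans":[0, 0, -0.22], "aperture":5}, {"trans":[0, 0, -0.2267], "aperture":5}])

```text
time: 28.2
tool_pos: [579.6, 20.3, 187.4]
tcp_rot: [-179.9, -0.1, -41.5]
ft_force: [-0.2, -0.4, -1.4]
finger_gap: 12.3
grip_force: 39.0
```

```bash
python3 -c "from h import *;delta(530.5,-197,160,-41.63)"
```

```text
t 28.2 pos [579.6  20.3 187.4] rot [-1.7992e+02 -1.0000e-01 -4.1540e+01] gap 12.3 F [-0.2 -0.4 -1.4] j [ -3.   6.  92.   0.  82. 128.]
dx 107.3 dy 195.3 dz 27.4 rz 0.09
```

In the tool's units: 195.3 mm is 0.2604, 187 mm is 0.2493, 0.1 degrees is 0.0006.

tcp_steps(rows=[{"trans":[0.0107, 0.02, 0], "aperture":5}, {"trans":[0.0333, 0.06, 0], "aperture":5}, {"trans":[0.064, 0.116, 0], "aperture":5}, {"trans":[0.096, 0.1747, 0], "aperture":5}, {"trans":[0.1227, 0.2227, 0.0067], "aperture":5}, {"trans":[0.1373, 0.2493, 0.0133], "aperture":5}, {"turn_vec":[0, 0, 0.0006], "trans":[0.1431, 0.2604, 0.0267], "aperture":5}, {"turn_vec":[0, 0, 0.0006], "trans":[0.1431, 0.2604, 0.036], "aperture":5}])

```text
time: 29.2
tool_pos: [528.6, -197.1, 156.9]
tcp_rot: [180.0, 0.2, -41.7]
ft_force: [-0.2, 0.0, -0.5]
finger_gap: 12.1
grip_force: 39.1
```

tcp_steps(rows=[{"trans":[0, 0, 0.0027], "aperture":5}, {"trans":[0, 0, 0.0053], "aperture":5}, {"trans":[0, 0, 0.0053], "aperture":5}, {"trans":[0, 0, 0.0053], "aperture":5}])

```text
time: 29.7
tool_pos: [530.1, -196.7, 155.4]
tcp_rot: [-180.0, -0.0, -41.6]
ft_force: [-0.4, -0.5, -0.4]
finger_gap: 12.5
grip_force: 39.1
```

Run:
```python
from h import *
import pickle
delta(530.5,-197,139.2,-41.63)
d={n:viewer.snapshot(n) for n in("top","scene")};pickle.dump(d,open("s7.pkl","wb"))
T,S=d["top"],d["scene"]
cv2.imwrite("pics/s7.png",cv2.resize(S["pixels"][195:285,260:360],(800,600),interpolation=cv2.INTER_CUBIC))
```

```text
t 29.7 pos [ 530.1 -196.7  155.4] rot [-1.7999e+02 -4.0000e-02 -4.1600e+01] gap 12.5 F [-0.4 -0.5 -0.4] j [-26.   5.  96.  -0.  79. 106.]
dx 0.4 dy -0.0 dz 16.2 rz 0.03
```

View pics/s7.png

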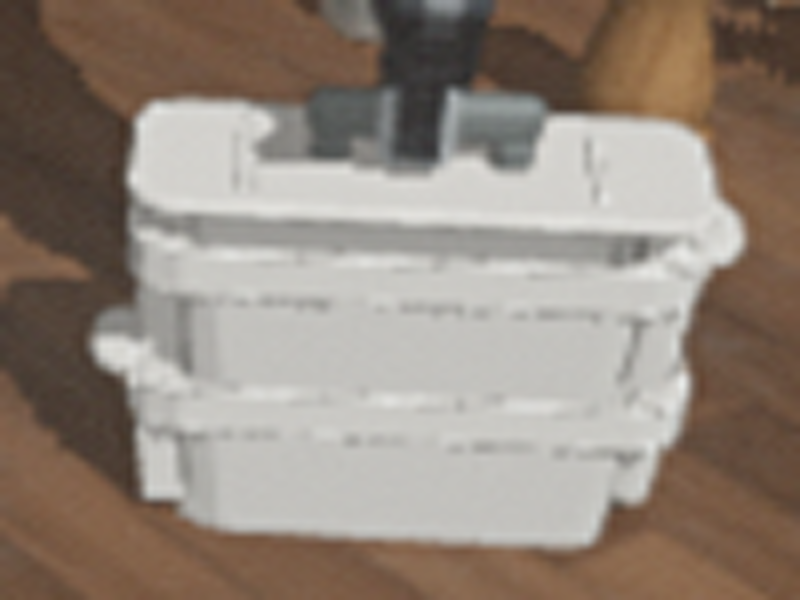

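The lid hovers level over the upper tub, its ends (128 and 718) matching the rim below. I'll lower it gently.

In the tool's units: 11.5 mm is 0.0153, 11 mm is 0.0147.

tcp_steps(rows=[{"trans":[0.0005, 0, 0.0027], "aperture":5}, {"trans":[0.0005, 0, 0.0067], "aperture":5}, {"trans":[0.0005, 0, 0.01], "aperture":5}, {"trans":[0.0005, 0, 0.012], "aperture":5}, {"trans":[0.0005, 0, 0.0133], "aperture":5}, {"trans":[0.0005, 0, 0.0147], "aperture":5}, {"trans":[0.0005, 0, 0.0153], "aperture":5}, {"trans":[0.0005, 0, 0.0153], "aperture":5}])

```text
time: 30.8
tool_pos: [530.1, -197.2, 143.5]
tcp_rot: [-180.0, -0.0, -41.6]
ft_force: [-0.5, 0.5, -0.6]
finger_gap: 12.5
grip_force: 39.1
```

```bash
python3 -c "from h import *;delta(530.5,-197,139.2,-41.63)"
```

```text
t 30.8 pos [ 530.1 -197.2  143.5] rot [-180.     -0.    -41.63] gap 12.5 F [-0.5  0.5 -0.6] j [-26.   6.  97.  -0.  78. 106.]
dx 0.1 dy -0.4 dz 4.3 rz -0.00
```

In the tool's units: 4.5 mm is 0.006, 4.2 mm is 0.0056.

tcp_steps(rows=[{"trans":[0, 0, 0.0011], "aperture":5}, {"trans":[0, 0, 0.0021], "aperture":5}, {"trans":[0, 0, 0.0032], "aperture":5}, {"trans":[0, 0, 0.0043], "aperture":5}, {"trans":[0, 0, 0.0051], "aperture":5}, {"trans":[0, 0, 0.0056], "aperture":5}, {"trans":[0, 0, 0.006], "aperture":5}, {"trans":[0, 0, 0.006], "aperture":5}])

```text
time: 31.8
tool_pos: [530.1, -197.2, 139.2]
tcp_rot: [-180.0, -0.0, -41.6]
ft_force: [-1.5, 1.4, 2.1]
finger_gap: 12.3
grip_force: 39.4
```

```bash
python3 -c "from h import *;delta(530.5,-197,139.2,-41.63)"
```

```text
t 31.8 pos [ 530.1 -197.2  139.2] rot [-1.800e+02 -1.000e-02 -4.164e+01] gap 12.3 F [-1.5  1.4  2.1] j [-26.   6.  97.  -0.  77. 106.]
dx 0.1 dy -0.4 dz 0.0 rz -0.01
```

Seated at the expected height with light contact. I'll release, retreat and check.

In the tool's units: -50 mm is -0.0667, -25 mm is -0.0333.

tcp_steps(rows=[{"aperture":13}, {"aperture":16}, {"aperture":25}, {"aperture":40}, {"aperture":40}, {"trans":[0, 0, -0.0107], "aperture":40}, {"trans":[0, 0, -0.0333], "aperture":40}, {"trans":[0, 0, -0.0667], "aperture":40}], squeeze=30)

```text
time: 32.8
tool_pos: [529.9, -197.2, 190.2]
tcp_rot: [180.0, 0.0, -41.6]
ft_force: [0.4, -0.0, 0.8]
finger_gap: 40.0
grip_force: 0.0
```

tcp_steps(rows=[{"trans":[0, 0, -0.04], "aperture":40}, {"trans":[-0.0267, -0.04, -0.08], "aperture":40}, {"trans":[-0.0667, -0.1, -0.1067], "aperture":40}, {"trans":[-0.1133, -0.1667, -0.1067], "aperture":40}, {"trans":[-0.1533, -0.22, -0.1067], "aperture":40}, {"trans":[-0.1733, -0.2533, -0.1067], "aperture":40}, {"trans":[-0.1733, -0.2533, -0.1067], "aperture":40}, {"trans":[-0.1733, -0.2533, -0.1067], "aperture":40}])

```text
time: 33.8
tool_pos: [559.3, 30.6, 269.9]
tcp_rot: [-180.0, -0.1, -41.6]
ft_force: [-0.4, 0.3, -0.4]
finger_gap: 39.9
grip_force: 0.0
```

Run:
```python
from h import *
import pickle
d={n:viewer.snapshot(n) for n in("top","scene")};pickle.dump(d,open("s8.pkl","wb"))
T,S=d["top"],d["scene"]
f=lambda a:cv2.resize(a,(400,400),interpolation=cv2.INTER_CUBIC)
cv2.imwrite("pics/s8.png",np.hstack([f(T["pixels"][130:260,250:380]),f(S["pixels"][195:295,260:360])]))
S0=pickle.load(open("s0.pkl","rb"))["scene"]["pixels"].astype(int)
D=abs(S["pixels"].astype(int)-S0).max(2)
for n,(x0,y0,x1,y1) in dict(mug=(211,208,246,255),mill=(330,190,352,222),bottle=(300,160,318,202),lowbody=(280,258,340,276)).items():print(n,np.percentile(D[y0:y1,x0:x1],[50,90]))
print(rect(T,(308,180,62,64),134,170,-41.6,(532,-199)))
```

```text
mug [2. 4.]
mill [ 6.  28.4]
bottle [3. 6.]
lowbody [3. 5.]
(array([ 535.27233188, -179.35775363]), np.float64(-22.42605858394907), {'width': np.float64(106.82396697767618), 'length': np.float64(182.56675600383764), 'tab': np.float64(4.4526061069174006), 'slopes': array([ 19.55, -19.28])})
```

View pics/s8.png

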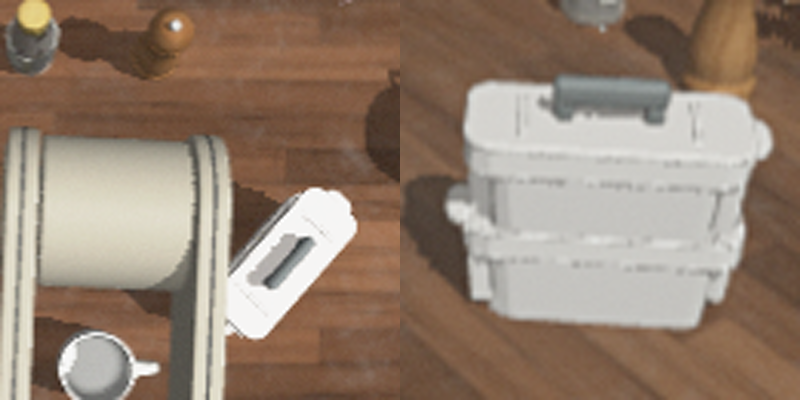

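The finished stack is level: lid flush on the upper rim, tabs at opposite ends (455,205) and (760,140). The lower tub and bystanders look unmoved, and the gripper is clear.

```bash
python3 -c "from bench import r, viewer;print(r.hand_in())"
```

```text
the job is handed in; nothing more can be done
None
```

I handed in the covered stack at about 34 s: the upper tub stands level on the lower rim with the tabs at opposite ends, the lid is home, and nothing else appears to have moved in the final images; on the first try the upper tub touched the lower rim lightly (about 9 N), so I lifted it, shifted it 3 mm and set it down cleanly.

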